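Swing the sheet bar home on a painter's board

TASK

Take the purple paint jar off the painting board and stand it upright in the empty wooden tray. Then swing the dark wooden bar round its pin by pushing near its free end, until it has snapped past the sprung brass catch, and press it home, firmly but gently, against the steel foot of the red stop block and let go. Leave all the other things where they are.

Things in the scene. Friction and masses are not known exactly. Their poses are not given: they have to be found in the camera images.
- board: Fixed plywood painting board, 260 x 380 x 12 mm (x, y, z), a paper sheet on it. Origin: centre of its underside, on the table; its top is 12 mm up. Its x axis points across the short side (away from the robot at yaw 0), y along the long side.
- pin (a point): Foot of the fixed upright steel pin about which the bar turns, on the board's top at (60, 150) mm in the board's frame. A brass cap 30 mm wide, 26.5 mm above the board at its top, keeps the bar on; the bar's hole has about 1 mm play round the pin.
- bar: Dark wooden bar on the pin, flat on the board: 32 mm wide, 18 thick, about 0.25 kg. Origin: pivot hole, underside. It runs along its own -y to a half-round end (tip at 280 mm); a yellow dot 235 mm out marks where to push. Yaw relative to the board: 0 = home (parallel to the board's y); starts at -0.65 to -0.9 and must turn positive, its free end going to the board's +x. Sliding takes about 1 N at the dot.
- bar_end (a point): Point on the bar's top face at the centre of its half-round free end, 264 mm from the pivot. At home it lies at x = 60 to 74 mm, y = -114 mm in the board's frame.
- stop: Red stop block fixed on the board, 30 x 40 mm, 24 mm high. Origin: foot of the middle of its face that looks to the board's -x, level with the yellow dot when home. A round steel screw foot (16 mm wide) sticks out of this face 6 to 18 mm, set differently each time and not measured: the bar is home when its far side bears on the foot, which must be found by feel. It does not give.
- catch_nose (a point): Centre of the top of the round brass catch nose (radius 8 mm, 19 mm high) beside the path of the bar's round end, which must ride past it: resistance at the dot starts about 22 mm before bar yaw 0, peaks at 1 to 10 N about 18 mm before, and fades by 5 mm before; then the bar slides freely to the stop's foot. The nose, back out, then stands behind the bar and keeps it from swinging back.
- catch (a joint): Travel of the sprung catch (m): 0 = fully out, as at the start and again when the bar is past it; up to about 0.0035 while the bar's end rides over it. Spring 1.8 N at 0, 350 N/m.
- jar: Closed purple glass paint jar, upright, diameter 46 mm, height 60 mm, about 0.14 kg, standing on the sheet in the bar's way. Origin: centre of its underside.
- tray: Fixed empty light-wood tray, 130 x 130 mm outside, 28 mm high, walls and floor 7 mm, open on top, on the table beside the board, left or right. Origin: centre of its underside. Room all round for the jar in its middle.
- tin: Open blue paint tin, 84 mm wide, 75 mm high, brushes sticking out to 140 mm; beside the board on the side away from the tray. Leave alone. Origin: centre of its underside.
- pot_orange: Small orange paint pot, 40 mm wide, 38 mm high, on the board's near left corner. Leave alone. Origin: centre of its underside.
- pot_green: Small green paint pot, 40 mm wide, 38 mm high, on the table left of the board. Leave alone.
- water_bowl: Clear bowl, 110 mm wide, 50 mm high, on the table right of the board. Leave alone.
- brush: Brush, 170 mm long, lying on the table at the left. Leave alone.
- clip_a: Wooden clothes peg, 72 mm long, lying on the table beyond the board. Leave alone.
- clip_b: Second wooden clothes peg, 72 mm long, 11 mm high, lying on the near right corner of the board. Leave alone.

How it is judged:
On the way, in this order (a step that is already met when the one before it is completed fails the run):
1. the jar stands upright in the tray, let go (x of jar in the frame of tray between -0.042 and 0.042 m and y of jar in the frame of tray between -0.042 and 0.042 m and z of jar in the frame of tray below 0.012 m and angle between jar's own z axis and vertical below 0.1 rad and linear speed of jar below 0.02 m/s and contact force between the fingers and jar below 0.1 N), for 0.2 s.
2. the bar is past the catch and the robot presses it against the stop with 3 to 15 N (x of bar_end in the frame of board between 0.0565 and 0.077 m and value of joint catch below 0.002 m and contact force between bar and stop between 3 and 15 N and contact force between the fingers and bar above 2 N), for 0.3 s.
At the end, for the whole second after the job is handed in: The jar stands upright (within 6 degrees) and still on the tray's floor; the bar lies at rest, past the catch, its end not more than 3.5 mm short of the board's y-parallel through the pin (bar yaw 0), the catch back out (under 2 mm), and the robot has let go of both (x of jar in the frame of tray between -0.042 and 0.042 m and y of jar in the frame of tray between -0.042 and 0.042 m and z of jar in the frame of tray below 0.012 m and angle between jar's own z axis and vertical below 0.1 rad and linear speed of each of jar, bar below 0.02 m/s and x of bar_end in the frame of board between 0.0565 and 0.077 m and value of joint catch below 0.002 m and contact force between the fingers and bar below 0.1 N); the robot touches nothing.
It fails at once if the bar or the stop is pushed too hard (over 22 N) (contact force between the fingers and bar above 22 N or contact force between bar and stop above 22 N).
It fails at once if the bar is pushed near its pin (less than 130 mm from it) instead of near its free end (contact force between the fingers and bar above 1 N and horizontal distance between the grasp point and pin below 0.13 m).
It fails at once if the bar is driven into the jar (contact force between bar and jar above 1 N).
It fails at once if the jar is tipped over, or dropped from a height (angle between jar's own z axis and vertical above 0.5 rad or (contact force between the fingers and jar below 0.05 N and linear speed of jar above 0.45 m/s)).
It fails at once if another thing on the table is moved by more than 20 mm (distance of any of tin, pot_orange, pot_green, water_bowl, brush, clip_a, clip_b from where it was at the start of the episode above 0.02 m).
It also fails if it takes over 67 s, if anything falls off the work surface, if the arm or the gripper's body presses on something with over 40 N, if the wrist force passes 120 N, or if a joint passes its speed limit or range.

ROBOT

A 6-joint arm with a two-finger parallel gripper is mounted at the origin on the work surface. World frame = base frame: x ahead of the robot, y to its left, z up, the work surface at z = 0. Lengths are in m, angles in rad, forces in N, time in s.
With the tool pointing down it reaches from about 0.325 to 1 m from the base axis. Payload 5.1 kg.
Tool frame: the origin (TCP) lies at the very end of the fingers, on their centre line; the grasp point (between the pads) lies 19 mm behind it; z points along the fingers, y is the line along which they close (so a half turn about z gives the same grasp; the last joint's range is limited). The gripper opens to 85 mm and grips with 20 to 120 N. Pads are 22 mm wide; open, the fingers measure 114 mm over their backs; the gripper's body (76 mm by 85 mm) begins 54 mm behind the grasp point. The pads swing forward as they close: fully open they stand 13 mm farther back than shut.
Start: joints at [-1.412, 0.124, 1.65, -0, 1.367, -0.083], TCP at [0.156, -0.631, 0.231] pointing down, gripper open.
Joint ranges: [-2.61, 2.61], [-1.02, 2.33], [0.03, 2.71], [-1.35, 4.49], [0.32, 2.68], [-2.91, 2.91]. Speed limits (rad/s): [2.57, 2.57, 3.14, 3.14, 3.14, 3.14].

INTERFACE

Orientations are given as a 3x3 rotation matrix whose columns are the frame's x, y, z axes.
In Python, from station import move_to, move_l, move_j, move_gripper, pause, solve_ik, snapshot, calibration, MotionError, hand_in, current_t, current_joints, current_qvel, current_joint_efforts, current_position, current_orientation, current_ft_force, current_wrist_torque, current_gripper_width, current_gripper_force gives the robot as it stands. Calls block until the motion is done:
- move_to(position, orientation): joint-space move of the TCP to a pose.
- move_l(position, max_speed=0.15, frame=None): straight line of the TCP; frame=None keeps the orientation; max_speed is the mean speed in m/s.
- move_j(angles): joint-space move.
- move_gripper(opening, grasp_force=None): finger opening in m; grasp_force is the grip in N (None keeps the last); returns when the fingers have stopped.
- pause(seconds).
- solve_ik(position, orientation): joint angles nearest the present ones, or None.
- snapshot(name): name is "scene" or "top" or "wrist"; returns the picture (420x560x3 uint8, blue, green, red); there is no depth.
- calibration(name): a dict with "fovy" (degrees; the focal length in pixels is half the picture's height over the tangent of half this angle, whatever the lens; pixels are square), "cx", "cy" (the principal point, pixels), "R" (3x3) and "t" (3): a world point X has camera coordinates R X + t. Camera axes: x right, y down, z forward; pixel columns grow to the right and rows downward; lengths in m; the calibration is good to about 2 mm. A picture is of the moment at which its call begins: read the wrist's pose just before it. calibration takes no time and is no camera call; for the wrist camera it gives the pose at the moment of the call.
A pose or a line that the arm cannot do raises MotionError and nothing moves.
- hand_in(): hands the job in; it is judged then, once.
Readings, each from a call of its own:
- current_t(): time.
- current_joints(): joint angles.
- current_qvel(): joint speeds.
- current_joint_efforts(): joint torques, N m.
- current_position(): TCP position.
- current_orientation(): TCP orientation.
- current_ft_force(): force on the tool from outside, world axes, zero at the start.
- current_wrist_torque(): the same for the moment, N m.
- current_gripper_width(): finger opening in m.
- current_gripper_force(): force on a finger pad.
Only numpy, scipy, OpenCV 4.12 (cv2) and the standard library are available. Lean on these libraries where they do the work, as an engineer would, in place of code of your own. Each camera call takes 0.05 s, during which the arm holds its last target. There are 200 camera calls.

## Working session

There is one attempt and no reset: what is moved stays moved. The work goes in short steps, each a Python script; the robot and the scene stay as the last script left them, time stands still between calls to the robot, and variables do not carry over. Pictures are saved under pics/ and viewed, at most 10 in all, crops included, and the job is handed in when it is done.

```bash
mkdir -p pics; python3 - <<'E'
from station import *
import cv2
for n in("scene","top"):
    im=snapshot(n); cv2.imwrite(f"pics/{n}0.png",im); c=calibration(n); print(n,c)
print(current_t(),current_orientation(),current_ft_force())
E
```

```text
scene {'fovy': 50.67518782692732, 'cx': 278.17355188713896, 'cy': 208.5160726669167, 'R': array([[-7.88957093e-01,  6.14448252e-01, -2.26050868e-04],
       [ 3.67784409e-01,  4.71943721e-01, -8.01251367e-01],
       [-4.92220818e-01, -6.32236087e-01, -5.98327834e-01]]), 't': array([ 0.45004574, -0.18276886,  1.34779944])}
top {'fovy': 53.024474890160604, 'cx': 283.92728539001945, 'cy': 207.16213235364864, 'R': array([[-0.01418723, -0.99936367, -0.03272582],
       [-0.98163406,  0.0201478 , -0.1897067 ],
       [ 0.19024534,  0.02943337, -0.98129526]]), 't': array([0.07052576, 0.59944556, 1.18014939])}
0.1 [[ 9.70916975e-01  2.39416283e-01 -2.68675970e-04]
 [ 2.39416360e-01 -9.70915188e-01  1.87179689e-03]
 [ 1.87277074e-04 -1.88168480e-03 -9.99998212e-01]] [-1.35338167  0.08475222  0.36595371]
```

View pics/top0.png

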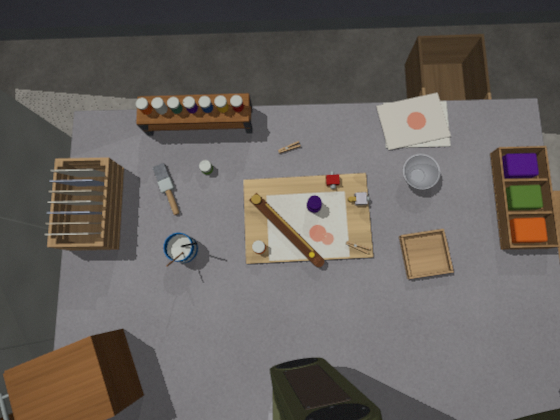

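View pics/scene0.png

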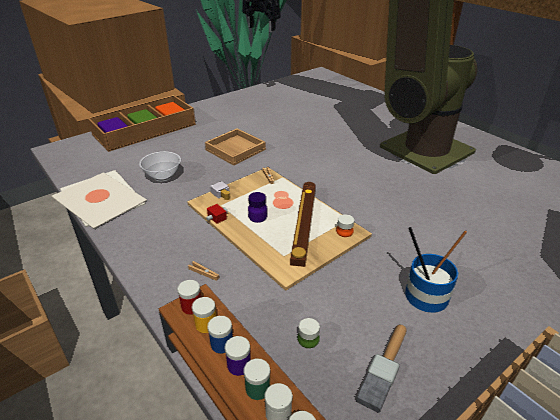

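Top view: board corners are near (243,180), (368,174), (373,256) and (247,263), the jar at (314,204), the cap at (256,199), the dot at (311,254), the stop at (333,180) and the tray at (427,254). I'll enlarge it for accurate pixels.

```bash
python3 - <<'E'
import cv2
im=cv2.imread("pics/top0.png")[160:285,235:460]
cv2.imwrite("pics/crop0.png",cv2.resize(im,None,fx=3.5,fy=3.5,interpolation=cv2.INTER_CUBIC))
E
```

```text
(no output)
```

View pics/crop0.png

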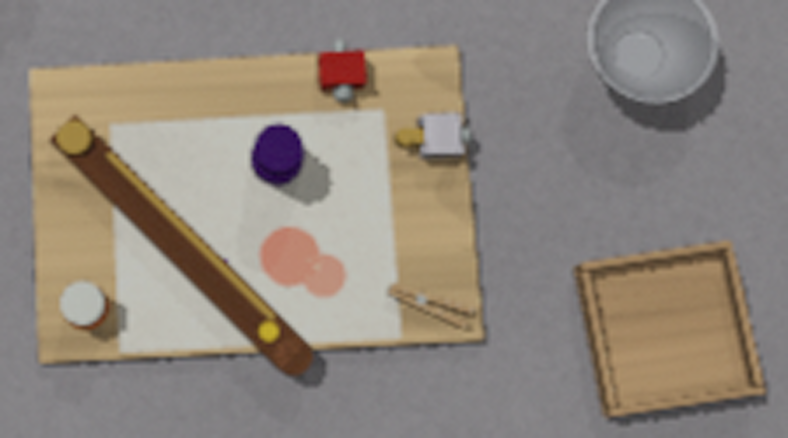

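The crop gives these pixels: board corners (30,70), (458,46), (484,340), (40,362); cap (74,137); dot (268,331); jar lid about (279,147); tray rim corners (577,267), (730,243), (765,393), (607,417); nose (408,137); stop (342,70).

```bash
cat > h.py <<'E'
import numpy as np, json
from station import *
def ray(c,u,v,z,H=420):
    f=H/2/np.tan(np.radians(c["fovy"])/2)
    d=c["R"].T@np.array([(u-c["cx"])/f,(v-c["cy"])/f,1]); o=-c["R"].T@c["t"]
    return o+d*(z-o[2])/d[2]
def down(yaw):  # tool y axis at yaw from world y
    c,s=np.cos(yaw),np.sin(yaw)
    y=np.array([-s,c,0]); z=np.array([0,0,-1.]); return np.column_stack([np.cross(y,z),y,z])
E
python3 - <<'E'
from h import *
c=calibration("top")
P=lambda x,y,z:ray(c,(x+.5)/3.5-.5+235,(y+.5)/3.5-.5+160,z)
B=np.array([P(*p,.012) for p in[(30,70),(458,46),(484,340),(40,362)]])[:,:2]
L=np.array([[.13,.19],[.13,-.19],[-.13,-.19],[-.13,.19]])
def fit(L,B):
    U,_,V=np.linalg.svd(L.T@(B-B.mean(0))); R=(U@V).T; return R,B.mean(0),np.abs(L@R.T+B.mean(0)-B).max()
R,o,e=fit(L,B); yaw=np.arctan2(R[1,0],R[0,0]); print("board",o,yaw,e)
T=np.array([P(*p,.028) for p in[(577,267),(730,243),(765,393),(607,417)]])[:,:2]
L2=np.array([[1,1],[1,-1],[-1,-1],[-1,1]])*.065
R2,o2,e2=fit(L2,T); print("tray",o2,np.arctan2(R2[1,0],R2[0,0]),e2)
pin=R@[.06,.15]+o; cap=P(74,137,.0385); dot=P(268,331,.030)
print("pin",pin,"cap",cap,"dot",dot,np.linalg.norm(dot[:2]-cap[:2]))
for n,p in dict(jar=(279,147,.072),jarfoot=(276,162,.012),nose=(408,137,.031),stop=(342,70,.036),foot=(344,94,.024),dot=(268,331,.03),cap=(74,137,.0385),clip=(430,307,.02)).items():
    q=P(*p); print(n,q[:2],"board",R.T@(q[:2]-o))
d=R.T@(dot[:2]-cap[:2]); print("bar yaw",np.arctan2(d[0],-d[1]))
E
```

```text
board [ 0.57692268 -0.00708724] 0.03450427809185546 0.0013774558912453272
tray [ 0.45948436 -0.3520073 ] 0.13614105964653672 0.001998079424145871
pin [0.63171235 0.14489333] cap [0.63187766 0.14508182 0.0385    ] dot [ 0.46350333 -0.01731392  0.03      ] 0.23392796653636105
jar [ 0.61251274 -0.02910029] board [ 0.03480949 -0.02322771]
jarfoot [ 0.61158421 -0.02875317] board [ 0.03389349 -0.02284877]
nose [ 0.62740257 -0.14166244] board [ 0.04580735 -0.13623653]
stop [ 0.68668842 -0.08688937] board [ 0.10694744 -0.08354127]
foot [ 0.66825408 -0.08891978] board [ 0.08845403 -0.08493453]
dot [ 0.46350333 -0.01731392] board [-0.11370464 -0.00630792]
cap [0.63187766 0.14508182] board [0.06017171 0.15018268]
clip [ 0.48224971 -0.1551299 ] board [-0.09972371 -0.14468858]
bar yaw -0.8379752383118337
```

```bash
python3 - <<'E'
from h import *
import cv2
o=down(np.pi+.136)
print(solve_ik([.612,-.029,.2],o), solve_ik([.46,-.352,.2],o))
move_to([.612,-.029,.18],o)
move_l([.612,-.029,.024],max_speed=.12)
f0=current_ft_force(); move_gripper(0.0,grasp_force=30)
print("w",current_gripper_width(),current_gripper_force(),current_ft_force()-f0)
move_l([.612,-.029,.15])
print("w",current_gripper_width(),current_ft_force()-f0,current_t())
cv2.imwrite("pics/s1.png",cv2.hconcat([cv2.resize(snapshot("scene")[60:340,120:400],(400,400)),cv2.resize(snapshot("wrist"),(400,400))]))
E
```

```text
[-1.34945716e-01  6.40209105e-02  1.76777659e+00 -4.44089210e-16
  1.30979516e+00  1.29985061e+00] [-7.45839006e-01 -9.59666587e-03  1.84295285e+00 -4.44089210e-16
  1.30823647e+00  6.88957320e-01]
w 0.044255182166869904 31.080875303596258 [-1.12985994  0.34718257  2.85738007]
w 0.04434281941501632 [-0.69870578 -0.26917962 -2.39120568] 5.675
```

View pics/s1.png

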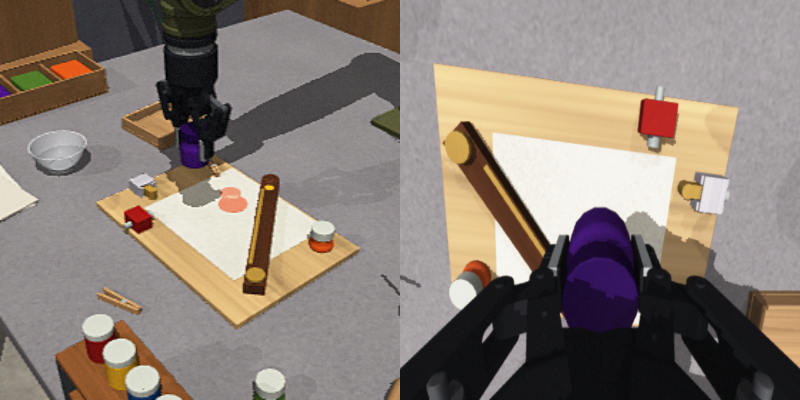

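The jar is held upright at centre in the scene and wrist views. Next I'll place it in the tray.

```bash
python3 - <<'E'
from h import *
import cv2
x,y=.4595,-.352
move_l([x,y,.15]); move_l([x,y,.03],max_speed=.12)
f0=current_ft_force()
for z in np.arange(.024,.0165,-.001):
    move_l([x,y,z],max_speed=.03); f=current_ft_force()-f0
    if f[2]>2: break
print("z",z,f)
move_gripper(.062); pause(.3); print(current_gripper_width())
move_l([x,y,.16]); print(current_t())
cv2.imwrite("pics/s2.png",cv2.hconcat([cv2.resize(snapshot("scene")[100:240,150:290],(400,400)),cv2.resize(snapshot("wrist"),(400,400))]))
E
```

```text
z 0.018999999999999996 [-1.15148547  2.58304397  6.07632763]
0.06182393947775371
12.7667
```

View pics/s2.png

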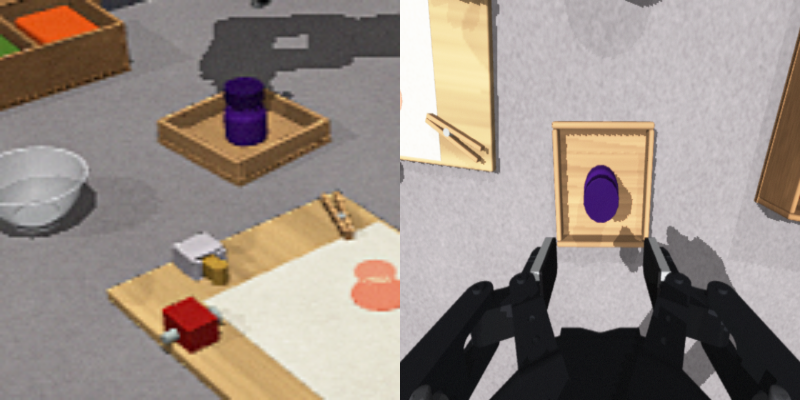

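The jar stands upright in the middle of the tray. Next I'll push the bar with closed fingers, first as far as about 30 mm before the catch.

```bash
cat >> h.py <<'E'
BY=.0345; PIN=np.array([.6318,.145])
def pose(th,off=.027,r=.235,z=.016):
    """pusher whose front bears on the bar's near side at bar yaw th (board frame)"""
    a=th+BY; c,s=np.cos(a),np.sin(a); n=np.array([c,s]); t=np.array([s,-c])
    p=PIN+t*r-n*off
    return [p[0],p[1],z],down(np.pi+a),np.array([c,s,0])
def ft(k=5):
    F=[]
    for _ in range(k): F.append(current_ft_force()); pause(.01)
    return np.mean(F,0)
E
python3 - <<'E'
from h import *
move_gripper(0.0)
th=-.838
p,o,n=pose(th,off=.045,z=.12); print(solve_ik(p,o)); move_to(p,o)
p,o,n=pose(th,off=.045); move_l(p,max_speed=.12); pause(.2)
f0=ft(); np.save("f0.npy",f0); print(f0,current_gripper_width(),current_t())
for th in np.concatenate([[-.838],np.arange(-.80,-.12,.04)]):
    p,o,n=pose(th); move_l(p,max_speed=.08,frame=o); F=-(ft(3)-f0)
    print(round(th,2),round(F@n,2),np.round(F,1))
    if F@n>8: break
print(current_t())
E
```

```text
[-9.14652266e-02 -2.86304044e-01  2.22790515e+00 -4.44089210e-16
  1.19999155e+00  2.28283110e+00]
[-0.64561538  0.29656727  0.15327716] -0.0002455409817656323 16.15
-0.84 -0.27 [-0.3  0.1  0.3]
-0.8 -0.51 [-0.5  0.3 -0. ]
-0.76 -0.63 [-1.  -0.2  0.5]
-0.72 -0.54 [-0.4  0.4 -0.1]
-0.68 -0.99 [-0.7  0.7  0. ]
-0.64 -1.16 [-0.7  1.   0.2]
-0.6 -0.27 [-0.4 -0.   0. ]
-0.56 -0.66 [-0.7  0.1  0.2]
-0.52 -0.81 [-0.8  0.2  0.6]
-0.48 -0.45 [-0.5  0.1  0.2]
-0.44 -1.42 [-1.2  0.8  0.6]
-0.4 -0.5 [-0.3  0.6  0.7]
-0.36 -0.76 [-0.7  0.3  0.4]
-0.32 -0.73 [-0.6  0.5 -0.1]
-0.28 -0.94 [-1.  -0.1  0.2]
-0.24 0.07 [ 0.2  0.5 -0. ]
-0.2 -0.37 [-0.4 -0.   0.5]
-0.16 -0.86 [-0.8  0.3  0. ]
21.5
```

```bash
python3 - <<'E'
from h import *
import cv2
print(current_position())
cv2.imwrite("pics/s3.png",cv2.hconcat([cv2.resize(snapshot("top")[160:285,235:385],(480,400)),cv2.resize(snapshot("scene")[160:300,170:380],(320,400))]))
E
```

```text
[ 0.57541798 -0.08470285  0.01600647]
```

View pics/s3.png

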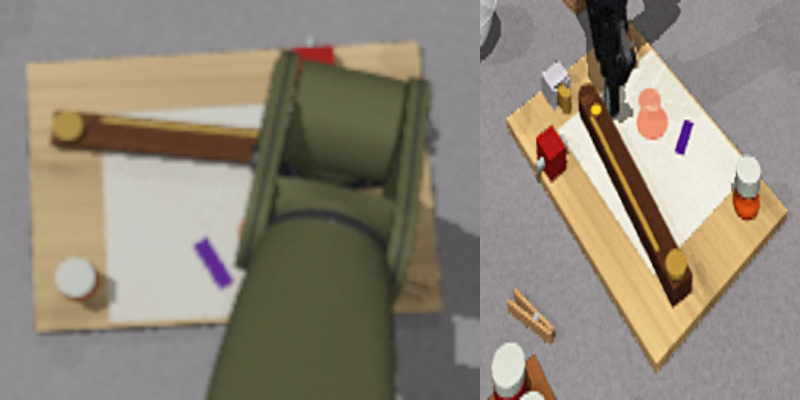

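The bar has swung with the pusher and lies just before the catch; the fingers are at the yellow dot. I'll go on in fine, force-guarded steps.

```bash
python3 - <<'E'
from h import *
f0=np.load("f0.npy"); L=[]
p,o,n=pose(-.13); move_l(p,max_speed=.05,frame=o); b=[-(ft(3)-f0)@n for _ in range(3)]; print("bias",np.round(b,2))
th=-.13; hi=0
while th<.085:
    th+=.006 if th<-.03 else .0017
    p,o,n=pose(th); move_l(p,max_speed=.03,frame=o); F=-(ft(3)-f0)@n; L.append((round(th,4),round(F,1)))
    if F>(13 if th<-.03 else 5.5): break
print(L); 
for _ in range(6): pause(.1); print(round(-(ft(3)-f0)@n,2),end=" ")
print(current_t(),current_position()-np.array(p))
E
```

```text
bias [-1.12 -0.56 -0.54]
[(-0.124, np.float64(-0.2)), (-0.118, np.float64(-0.5)), (-0.112, np.float64(-0.8)), (-0.106, np.float64(-0.5)), (-0.1, np.float64(-0.9)), (-0.094, np.float64(1.7)), (-0.088, np.float64(4.4)), (-0.082, np.float64(2.7)), (-0.076, np.float64(2.2)), (-0.07, np.float64(0.6)), (-0.064, np.float64(0.6)), (-0.058, np.float64(0.3)), (-0.052, np.float64(0.6)), (-0.046, np.float64(0.2)), (-0.04, np.float64(-0.3)), (-0.034, np.float64(0.2)), (-0.028, np.float64(-0.3)), (-0.0263, np.float64(0.1)), (-0.0246, np.float64(0.7)), (-0.0229, np.float64(0.1)), (-0.0212, np.float64(0.4)), (-0.0195, np.float64(0.1)), (-0.0178, np.float64(-0.3)), (-0.0161, np.float64(-0.2)), (-0.0144, np.float64(-0.3)), (-0.0127, np.float64(-0.5)), (-0.011, np.float64(0.4)), (-0.0093, np.float64(0.2)), (-0.0076, np.float64(-0.4)), (-0.0059, np.float64(-0.1)), (-0.0042, np.float64(-0.1)), (-0.0025, np.float64(-0.9)), (-0.0008, np.float64(-0.1)), (0.0009, np.float64(-0.7)), (0.0026, np.float64(-0.1)), (0.0043, np.float64(0.3)), (0.006, np.float64(-0.6)), (0.0077, np.float64(-0.2)), (0.0094, np.float64(0.2)), (0.0111, np.float64(-0.4)), (0.0128, np.float64(-0.2)), (0.0145, np.float64(-0.7)), (0.0162, np.float64(-0.4)), (0.0179, np.float64(0.0)), (0.0196, np.float64(0.2)), (0.0213, np.float64(-0.1)), (0.023, np.float64(-0.1)), (0.0247, np.float64(-0.4)), (0.0264, np.float64(-0.5)), (0.0281, np.float64(1.3)), (0.0298, np.float64(4.5)), (0.0315, np.float64(5.7))]
5.73 6.46 5.9 5.62 5.84 6.23 37.0167 [-8.94392199e-04 -3.51095124e-06 -4.33991672e-05]
```

The catch was passed (force peak about 5 N, then free sliding) and the bar has been held on the foot at about 6 N for over 0.6 s. Now I'll let go.

```bash
python3 - <<'E'
from h import *
import cv2
p,o,n=pose(.0315,off=.055); move_l(p,max_speed=.05,frame=o)
p[2]=.2; move_l(p); move_l([.42,-.1,.3]); move_to([.3,-.5,.3],o); print(current_t())
cv2.imwrite("pics/s4.png",cv2.resize(snapshot("top")[160:285,235:460],None,fx=3.5,fy=3.5,interpolation=cv2.INTER_CUBIC))
E
```

```text
42.125
```

View pics/s4.png

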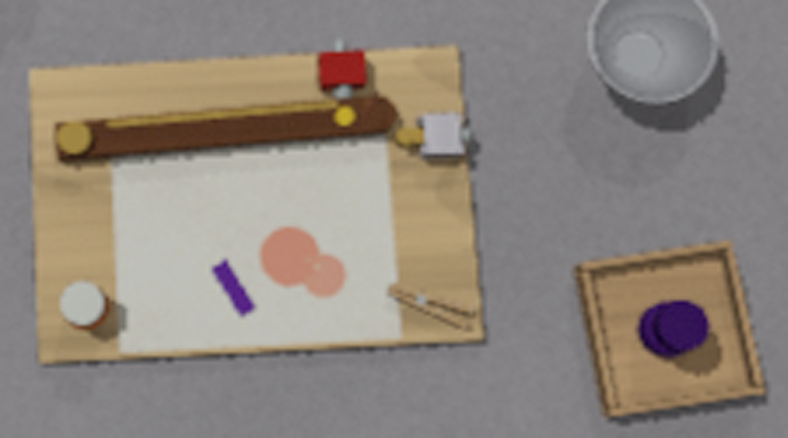

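The bar rests on the steel foot (344,92), its end past the catch nose (408,137), and the jar stands in the tray at (674,328). Nothing else has moved and the arm is clear.

```bash
python3 -c "
from station import *
print(hand_in())"
```

```text
the job is handed in; nothing more can be done
None
```

The job is handed in, with no verdict returned: the jar stands upright in the tray, and the bar is past the catch, was pressed on the stop's foot at about 6 N and let go, with nothing else seen to move.

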